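# Run the cigar moulds home on the press rail and bolt them in

### The arm

A 6-joint arm with a two-finger parallel gripper is mounted at the origin on the work surface. World frame = base frame: x ahead of the robot, y to its left, z up, the work surface at z = 0. Lengths are in mm, angles in rad, forces in N, time in s.
With the tool pointing down it reaches from about 325 to 900 mm from the base axis. Payload 6.1 kg.
Tool frame: the origin (TCP) lies between the finger pads; the fingertips stand 8 mm ahead of it and the grasp point (between the pads) lies 11 mm behind it (manip.tips_ahead is the distance from the TCP to the fingertips, in mm); z points along the fingers, x is the direction in which the jaws open and shut, and the axes are right-handed (so a half turn about z gives the same grasp; the last joint's range is limited). The gripper opens to 87 mm and grips with 3 to 60 N. Pads are 19 mm wide; open, the fingers measure 117 mm over their backs; the gripper's body (75 mm by 190 mm) begins 51 mm behind the grasp point.
Start: joints at [0.996, 0.22, 1.526, -0, 1.395, -0.126], TCP at [271.175, 563.098, 230.538] pointing down, gripper open.
Joint ranges: [-2.98, 2.98], [-0.91, 2.08], [0.09, 2.57], [-1.24, 4.39], [0.2, 2.65], [-2.68, 2.68]. Speed limits (rad/s): [2.57, 2.57, 3.01, 3.14, 3.14, 3.14].

### API

Orientations are given as a rotation vector (axis times angle).
In Python, from cell import manip gives the robot as it stands.
- The arm moves only by the shell command python3 -m inch 'ROWS' [FORCE]. ROWS is JSON, a list of rows, each an object with "claw": the opening in per cent of the stroke, from 0 (shut) to 100 (fully open); "delta_pos": the shift along the tool's x, y, z in mm, a list of three; "delta_rot": the turn, a rotation vector about the tool's x, y, z in rad, a list of three. In form: [{"claw": claw, "delta_pos": [tx, ty, tz], "delta_rot": [wx, wy, wz]}, ...]. A call has 1 to 20 rows; each row shifts and turns the pose as measured when the row begins, along the tool's axes as they then stand; what a row does not reach is not made up. A row lasts 1/12 s, in which the tool goes at most 41.7 mm and 7.16 degrees, less where a joint would pass 70% of its speed; a pose out of reach is approached as far as the arm can. A call is refused whole if a number of a shift passes 41.7 or a number of a turn 0.125, either way. A call with a gripper value outside its range is refused whole. The fingers move at their own pace and stop on an object; FORCE is the grip in N (left out, the last holds). Time passes only in rows, so rows that do not move let the fingers close. It gives the time, the measured TCP pose, the force and the opening at its end, in the units of the state.
- manip.read_state(): the state, without advancing time (a new reading comes with each control period).
- manip.grab_frame(name): name is "side" or "top" or "wrist"; returns the picture (400x640x3 uint8, red, green, blue); there is no depth.
- manip.calibration(name): a dict with "intrinsics" (3x3 intrinsics, pixels), "distortion" ([k1, k2, p1, p2, k3] as OpenCV has them; the pictures are not rectified), "pose" (4x4, takes a point from camera to world coordinates). Camera axes: x right, y down, z forward; pixel columns grow to the right and rows downward; lengths in mm; the calibration is good to about 2 mm. A picture is of the moment at which its call begins: read the wrist's pose just before it. calibration takes no time and is no camera call; for the wrist camera it gives the pose at the moment of the call.
- manip.sign_off(): hands the job in, once; it reports no verdict.
The state is a dict: "clock": time; "joint_positions": joint angles; "joint_vel": joint speeds; "tau": joint torques, N m; "tcp_pos": TCP position; "tool_rot": TCP orientation; "ft_force": force on the tool from outside, world axes, zero at the start; "ft_torque": the same for the moment, N m; "grip_width": finger opening in mm.
Only numpy, scipy, OpenCV 4.12 (cv2) and the standard library are available. Lean on these libraries where they do the work, as an engineer would, in place of code of your own. Each camera call takes 0.05 s, during which the arm holds its last target. There are 200 camera calls.

### The job

Push the row of five wooden cigar moulds along the rail as one train until the first is right up against the green end stop and all five are still touching. Then push the red thumb plate to shoot the bolt fully across the rail behind the last mould. Use the fingertips only to push: do not lift anything or pull the row apart, and leave the spare mould and the other things on the bench where they are.

Things in the scene. Friction and masses are not known exactly. Their poses are not given: they have to be found in the camera images.
- rail: aluminium channel fixed to the bench, 480 mm long, 70 wide, -x end open; origin: middle of its underside, on the bench. x runs along it to the end stop (roughly world +y, the robot's left), y roughly back to the robot, z up. Channel floor 8 mm above the bench; side walls 20 mm above the bench, 58 mm apart inside
- bolt_guide (a point): top of the steel guide that carries the bolt, on the robot's side of the rail: two cheeks and a bridge, at x = -20 to 16 mm, y = 35 to 59 mm on the rail, 38 mm tall over the bench
- stop_face (a point): centre of the face of the green end stop block (50 mm tall, 70 mm wide) that the first mould must meet; it lies at x = +210 mm on the rail, 26 mm above the bench
- mould1: loose beech mould block, 40 mm along the rail, 56 mm across, 36 mm tall, about 80 g, first in the row, nearest the stop; origin at the middle of its underside, on the channel floor; its x axis points along the rail towards the stop. The five stand touching; the whole row slides with a push of about 1 to 4 N
- mould2: loose beech mould block, 40 mm along the rail, 56 mm across, 36 mm tall, about 80 g, number 2 in the row counted from the stop; origin at the middle of its underside, on the channel floor; its x axis points along the rail towards the stop. The five stand touching; the whole row slides with a push of about 1 to 4 N
- mould3: loose beech mould block, 40 mm along the rail, 56 mm across, 36 mm tall, about 80 g, number 3 in the row counted from the stop; origin at the middle of its underside, on the channel floor; its x axis points along the rail towards the stop. The five stand touching; the whole row slides with a push of about 1 to 4 N
- mould4: loose beech mould block, 40 mm along the rail, 56 mm across, 36 mm tall, about 80 g, number 4 in the row counted from the stop; origin at the middle of its underside, on the channel floor; its x axis points along the rail towards the stop. The five stand touching; the whole row slides with a push of about 1 to 4 N
- mould5: loose beech mould block, 40 mm along the rail, 56 mm across, 36 mm tall, about 80 g, last in the row, farthest from the stop; origin at the middle of its underside, on the channel floor; its x axis points along the rail towards the stop. The five stand touching; the whole row slides with a push of about 1 to 4 N
- bolt (a joint): travel of the steel bolt in m: 0 drawn back (channel free), 0.040 fully shot. It slides along the rail's -y (roughly away from the robot) across the channel; its 10 mm thick pin, centred 26 mm above the bench, crosses at x = -2 mm on the rail, just behind the last mould when the row is home. Friction about 2 N, no spring: it stays where it is left
- bolt_plate (a point): centre of the face, on the robot's side, of the bolt's red thumb plate: 36 mm wide along the rail, 12 mm thick, reaching from 12 to 52 mm above the bench; this point is 36 mm above the bench and moves with the bolt
- spare: bystander: spare mould block, same make and size as those on the rail, standing loose on the bench on the robot's side of the rail; origin at the middle of its underside
- weight: bystander: brass weight with a knob top, 44 mm across, 50 mm tall, on the robot's side of the rail; origin at the middle of its underside
- jar: bystander: amber glass jar with black cap, 60 mm across, 75 mm tall, beyond the rail; origin at the middle of its underside
- brush: bystander: brush, 170 mm long, lying beyond the rail; origin in its lying body
- mug: bystander: small white coffee cup with a handle, 62 mm across, 58 mm tall, beyond the rail; origin at the middle of its underside
- gauge: bystander: flat steel ring, 60 mm across, 12 mm thick, lying beyond the rail; origin at the middle of its underside
- tray: bystander: empty wooden tray, 70 x 120 mm, 35 mm tall, beyond the rail; origin at the middle of its underside
Not all that is in view belongs to the job. Leave any blue look-alike of the mould3 alone.

How it is judged (in metres and radians):
On the way, in this order (a step that is already met when the one before it is completed fails the run):
1. the row of moulds is pushed home against the end stop, with the bolt still drawn back (x of mould1 in the frame of rail above 0.186 m and x of mould5 in the frame of rail above 0.0255 m and value of joint bolt below 0.02 m), for 0.2 s.
2. the bolt is shot across the rail behind the row (value of joint bolt above 0.035 m), for 0.2 s.
At the end, for the whole second after the job is handed in: The first mould is within 4 mm of the end stop, the last within 4.5 mm of its place in the closed row, all five flat on the rail's floor and at rest, and the bolt is shot at least 35 of its 40 mm (x of mould1 in the frame of rail above 0.186 m and x of mould5 in the frame of rail above 0.0255 m and value of joint bolt above 0.035 m and z of each of mould1, mould2, mould3, mould4, mould5 in the frame of rail below 0.011 m and angle between each of mould1, mould2, mould3, mould4, mould5's own z axis and vertical below 0.08 rad and linear speed of each of mould1, mould2, mould3, mould4, mould5 below 0.01 m/s); the robot touches nothing.
It fails at once if a mould is lifted off the rail's floor or tipped (z of any of mould1, mould2, mould3, mould4, mould5 in the frame of rail above 0.018 m or angle between any of mould1, mould2, mould3, mould4, mould5's own z axis and vertical above 0.3 rad).
It fails at once if the row is pulled apart: gaps in the row add up to more than 12 mm (distance between mould1 and mould5 above 0.173 m).
It fails at once if a bystander is disturbed (moved more than 25 mm) (distance of any of spare, weight, jar, brush, mug, gauge, tray from where it was at the start of the episode above 0.025 m).
It also fails if it takes over 53 s, if anything falls off the work surface, if the arm or the gripper's body presses on something with over 40 N, if the wrist force passes 120 N, or if a joint passes its speed limit or range.

## Working session

There is one attempt and no reset: what is moved stays moved. The work goes in short steps, Python scripts to look and compute and a shell command to move; the robot and the scene stay as the last step left them, time stands still between calls to the robot, and variables do not carry over. Pictures are saved under pics/ and viewed, on a budget of 10 in all, crops included, one or two more only if the job needs it, and the job is handed in when it is done.

```bash
mkdir -p pics; ls
python3 - <<'E'
from cell import manip
import cv2
for n in("top","side"):
    cv2.imwrite(f"pics/{n}0.png",manip.grab_frame(n)[:,:,::-1])
    c=manip.calibration(n);print(n,c)
s=manip.read_state();print(s["clock"],s["tcp_pos"],s["tool_rot"],s["ft_force"],s["grip_width"])
E
```

```text
pics
top {'intrinsics': array([[415.04711082,   0.        , 320.12718421],
       [  0.        , 415.04711082, 195.99101237],
       [  0.        ,   0.        ,   1.        ]]), 'distortion': array([-0.01814313,  0.        ,  0.        ,  0.        ,  0.        ]), 'pose': array([[-2.29387707e-02, -9.96561084e-01,  7.96229783e-02,
         5.56395390e+02],
       [-9.99721479e-01,  2.24235876e-02, -7.35851650e-03,
         3.46311443e+01],
       [ 5.54777835e-03, -7.97695969e-02, -9.96797890e-01,
         8.08883588e+02],
       [ 0.00000000e+00,  0.00000000e+00,  0.00000000e+00,
         1.00000000e+00]])}
side {'intrinsics': array([[514.70200917,   0.        , 319.26965262],
       [  0.        , 514.70200917, 196.61903853],
       [  0.        ,   0.        ,   1.        ]]), 'distortion': array([0.03591276, 0.        , 0.        , 0.        , 0.        ]), 'pose': array([[ 9.84951964e-01, -7.12988776e-02,  1.57436012e-01,
         4.00292410e+02],
       [-1.72266415e-01, -4.78409001e-01,  8.61074393e-01,
        -9.22339986e+02],
       [ 1.39251677e-02, -8.75237852e-01, -4.83492288e-01,
         6.21962781e+02],
       [ 0.00000000e+00,  0.00000000e+00,  0.00000000e+00,
         1.00000000e+00]])}
0.1 [270.85547005 562.62933861 229.53419764] [ 2.65946842e+00  1.67099837e+00 -2.58637836e-03] [-0.03855233 -0.49793376 -0.46111584] 87.17237288984954
```

View pics/top0.png

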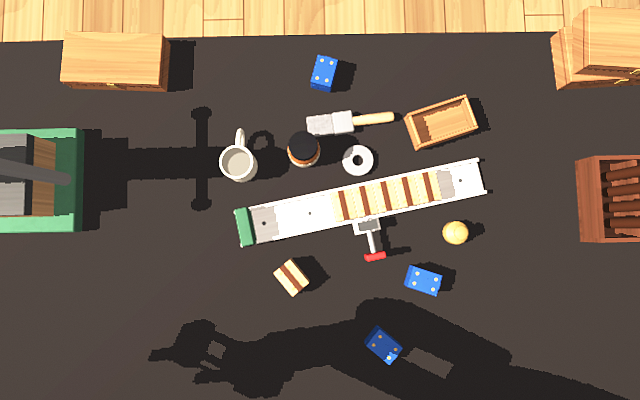

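View pics/side0.png

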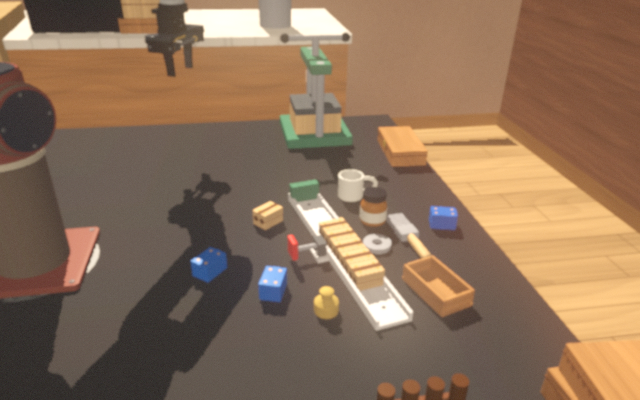

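The top view shows the rail running from the green stop at (244,226) to its open end at (484,177). The row sits at about (335–440, 170–220), the red plate at (375,256), the spare at (291,277) and the weight at (456,232). The blue blocks at (424,280), (383,345) and (324,72) are decoys. I'll enlarge the rail to confirm this and measure it.

Run:
```python
import cv2
i=cv2.imread("pics/top0.png")[150:300,230:496]
cv2.imwrite("pics/crop1.png",cv2.resize(i,None,fx=3,fy=3,interpolation=cv2.INTER_CUBIC))
```

```text
(no output)
```

View pics/crop1.png

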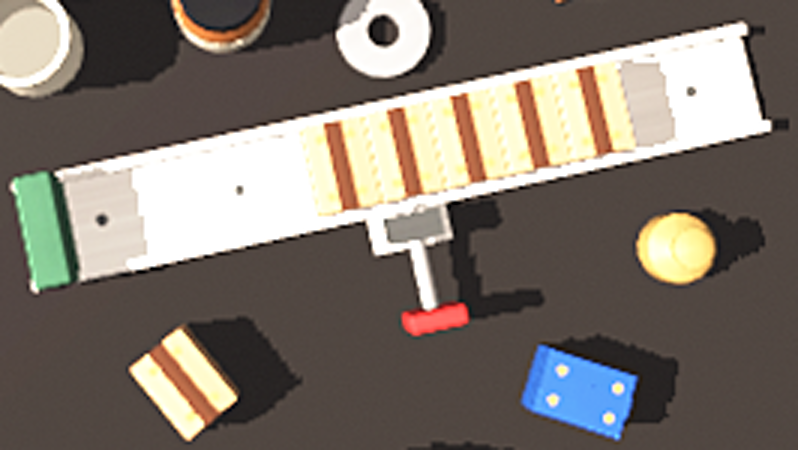

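The crop (3×, offset 230,150) shows:
- **Rail end corners:** (747,27) and (770,127).
- **Stop face, top edge:** (50,172) to (77,283).
- **Row:** its last face is at (622,64)–(635,150) and its first at (305,128)–(320,213).
- **Red plate, robot-side top edge:** (406,334)–(468,325).

The brown-striped blocks on the rail are the moulds, and the blue block at (580,390) is only a decoy.

```bash
cat > h.py <<'E'
import numpy as np,cv2
from cell import manip
def px2w(n,uv,z):
    c=manip.calibration(n);P=np.array(c["pose"])
    u=cv2.undistortPoints(np.array([[uv]],float),np.array(c["intrinsics"]),np.array(c["distortion"]))[0,0]
    d=P[:3,:3]@[u[0],u[1],1];o=P[:3,3]
    return o+d*(z-o[2])/d[2]
E
python3 - <<'E'
from h import *
w=lambda a,b,z:px2w("top",(230+(a+.5)/3-.5,150+(b+.5)/3-.5),z)
f=w(747,27,20);n=w(770,127,20);sf=w(50,172,50);sn=w(77,283,50)
print("ends",f,n,np.linalg.norm(f-n),"stop",sf,sn,np.linalg.norm(sf-sn))
e=(f+n)/2;s=(sf+sn)/2;v=(s-e)[:2];L=np.linalg.norm(v);x=v/L
y=np.array([-x[1],x[0]]);print("len(450)",L,"xdir",x,"ang",np.degrees(np.arctan2(x[1],x[0])))
o=s[:2]-210*x;print("origin",o, "y",y)
for nm,p,z in[("last",(622,64),44),("last",(635,150),44),("first",(305,128),44),("first",(320,213),44),("plate",(406,334),52),("plate",(468,325),52),("spare",(180,380),36),("spL",(130,368),36),("spT",(180,326),36),("weight",(676,247),40),("weightbot",(685,283),10),("guide",(372,218),38),("guide",(450,240),38),("blue",(580,390),36)]:
    q=w(*p,z)[:2];print(nm,q,"rail",x@(q-o),y@(q-o))
E
```

```text
ends [ 684.78233237 -278.79578679   20.        ] [ 619.91646225 -290.10667824   20.        ] 65.84464572950964 stop [599.84939648 164.47960851  50.        ] [532.16739985 148.7485822   50.        ] 69.48609830256908
len(450) 449.4367492548692 xdir [-0.19210934  0.98137353] ang 101.07590877197222
origin [606.35136044 -49.47434536] y [-0.98137353 -0.19210934]
last [ 659.3016604  -189.82965608] rail -147.91323374000527 -25.00045594786242
last [ 605.60752409 -195.4464965 ] rail -143.11030692793182 28.7725955198793
first [623.8149433    8.09781281] rail 53.14487448048239 -28.198447457068276
first [5.71270706e+02 2.07638891e-01] rail 55.49590557727857 24.88285185799944
plate [497.07739758 -49.40868019] rail 21.05699139698164 107.22595947227416
plate [501.5590358  -87.03339713] rail -16.727874353363852 110.055858052443
spare [471.10465091  88.37170747] rail 161.260623742976 106.24602557154294
spL [479.09281136 118.92172457] rail 189.70700151643234 92.5377126258126
spT [503.9676411   87.79494639] rail 154.3813181975639 74.10595816089142
weight [ 545.27910574 -219.33956233] rail -154.96867632863655 92.56738943157197
weightbot [ 521.75099156 -233.94655752] rail -164.78362413394387 118.46339810034337
guide [567.5626908  -32.13853602] rail 24.46457024174029 34.73580257645817
guide [552.88339213 -79.9631511 ] rail -19.64921050566506 58.32923312992701
blue [ 459.08373847 -157.21209337] rail -77.43948750303845 165.22197372670186
```

```bash
cat >> h.py <<'E'
from scipy.spatial.transform import Rotation as Rn
o=np.array([606.35,-49.47]);X=np.array([-.1921,.9814]);Y=np.array([-.9814,-.1921])
def where(tx=None,ty=None,tz=None):
    s=manip.read_state();p=np.array(s["tcp_pos"]);R=Rn.from_rotvec(s["tool_rot"]).as_matrix()
    print("t",s["clock"],"rail",np.round([X@(p[:2]-o),Y@(p[:2]-o),p[2]],1),"F rail",np.round([X@s["ft_force"][:2],Y@s["ft_force"][:2],s["ft_force"][2]],1),"w",round(s["grip_width"],1),"q",np.round(s["joint_positions"],2))
    # turn to desired orientation (tool x = -Y, z down), in tool axes
    D=np.array([[-Y[0],-X[0],0],[-Y[1],-X[1],0],[0,0,-1]])
    print("turn",np.round(Rn.from_matrix(R.T@D).as_rotvec(),3))
    if tx is not None:
        g=np.r_[o+tx*X+ty*Y,tz]; print("shift",np.round(R.T@(g-p),1))
E
python3 -m inch '[{"claw":0,"delta_pos":[0,0,0],"delta_rot":[0,0,0.116]},{"claw":0,"delta_pos":[0,0,0],"delta_rot":[0,0,0.116]},{"claw":0,"delta_pos":[0,0,0],"delta_rot":[0,0,0.116]},{"claw":0,"delta_pos":[0,0,0],"delta_rot":[0,0,0.116]},{"claw":0,"delta_pos":[0,0,0],"delta_rot":[0,0,0.116]},{"claw":0,"delta_pos":[0,0,0],"delta_rot":[0,0,0.116]},{"claw":0,"delta_pos":[0,0,0],"delta_rot":[0,0,0.116]},{"claw":0,"delta_pos":[0,0,0],"delta_rot":[0,0,0.116]}]' 20; python3 -c "
from h import *
where(-175,0,150)"
```

```text
clock: 0.77
tcp_pos: [269.2, 560.1, 224.0]
tool_rot: [3.123, 0.24, -0.011]
ft_force: [-0.5, 0.3, -0.9]
grip_width: 41.5
t 0.7667 rail [663.  213.8 224. ] F rail [ 0.4  0.4 -0.9] w 41.5 q [ 1.    0.23  1.53 -0.    1.39  0.84]
turn [ 0.008  0.008 -0.04 ]
shift [247.4 828.2  79.2]
```

```bash
python3 -m inch '[{"claw":0,"delta_pos":[12,40,2],"delta_rot":[0,0,-0.004]},{"claw":0,"delta_pos":[12,40,2],"delta_rot":[0,0,-0.004]},{"claw":0,"delta_pos":[12,40,2],"delta_rot":[0,0,-0.004]},{"claw":0,"delta_pos":[12,40,2],"delta_rot":[0,0,-0.004]},{"claw":0,"delta_pos":[12,40,2],"delta_rot":[0,0,-0.004]},{"claw":0,"delta_pos":[12,40,2],"delta_rot":[0,0,-0.004]},{"claw":0,"delta_pos":[12,40,2],"delta_rot":[0,0,-0.004]},{"claw":0,"delta_pos":[12,40,2],"delta_rot":[0,0,-0.004]},{"claw":0,"delta_pos":[12,40,2],"delta_rot":[0,0,0]},{"claw":0,"delta_pos":[12,40,2],"delta_rot":[0,0,0]},{"claw":0,"delta_pos":[12,40,2],"delta_rot":[0,0,0]},{"claw":0,"delta_pos":[12,40,2],"delta_rot":[0,0,0]},{"claw":0,"delta_pos":[12,40,2],"delta_rot":[0,0,0]},{"claw":0,"delta_pos":[12,40,2],"delta_rot":[0,0,0]},{"claw":0,"delta_pos":[12,40,2],"delta_rot":[0,0,0]},{"claw":0,"delta_pos":[12,40,2],"delta_rot":[0,0,0]}]'; python3 -c "
from h import *
where(-175,0,150)"
```

```text
clock: 2.1
tcp_pos: [559.6, -36.3, 187.8]
tool_rot: [3.118, 0.299, -0.024]
ft_force: [1.0, 0.7, 0.9]
grip_width: 0.3
t 2.1 rail [ 21.9  43.4 187.8] F rail [ 0.5 -1.1  0.9] w 0.3 q [-0.2   0.11  1.73 -0.01  1.31 -0.38]
turn [ 0.008  0.016 -0.002]
shift [ 44.5 196.5  38.7]
```

```bash
python3 -m inch '[{"claw":0,"delta_pos":[9,39,8],"delta_rot":[0.002,0.004,0]},{"claw":0,"delta_pos":[9,39,8],"delta_rot":[0.002,0.004,0]},{"claw":0,"delta_pos":[9,39,8],"delta_rot":[0.002,0.004,0]},{"claw":0,"delta_pos":[9,39,8],"delta_rot":[0.002,0.004,0]},{"claw":0,"delta_pos":[9,39,8],"delta_rot":[0.002,0.004,0]},{"claw":0,"delta_pos":[0,0,0],"delta_rot":[0,0,0]}]'
python3 - <<'E'
from h import *
where(-175,0,35)
a=manip.grab_frame("top")
cv2.imwrite("pics/t2.png",cv2.resize(a[120:290,290:530,::-1],None,fx=3,fy=3,interpolation=cv2.INTER_CUBIC))
E
```

```text
clock: 2.6
tcp_pos: [640.4, -230.3, 143.5]
tool_rot: [-3.125, -0.29, -0.004]
ft_force: [-1.3, 1.0, -0.4]
grip_width: 0.3
t 2.6 rail [-184.     1.3  143.5] F rail [ 1.2  1.1 -0.4] w 0.3 q [-0.46  0.42  1.45  0.    1.28 -0.65]
turn [-0.002 -0.003 -0.008]
shift [  1.   -8.7 108.6]
```

View pics/t2.png

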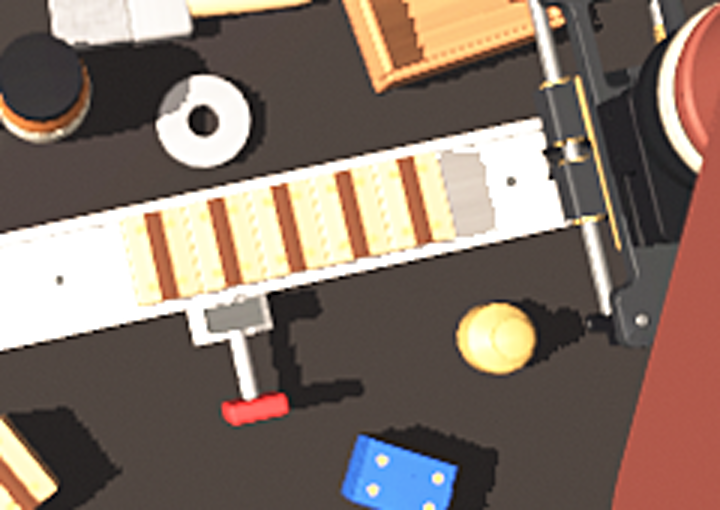

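The closed gripper hangs over the open end of the rail, clear of the last mould (crop 445,195) and the weight. Next I lower it into the channel.

```bash
python3 -m inch '[{"claw":0,"delta_pos":[0.5,-3,30],"delta_rot":[0,0,-0.004]},{"claw":0,"delta_pos":[0.5,-3,30],"delta_rot":[0,0,-0.004]},{"claw":0,"delta_pos":[0,0,25],"delta_rot":[0,0,0]},{"claw":0,"delta_pos":[0,0,15],"delta_rot":[0,0,0]},{"claw":0,"delta_pos":[0,0,0],"delta_rot":[0,0,0]}]'; python3 -c "
from h import *
where(-165,0,25)"
```

```text
clock: 3.07
tcp_pos: [639.6, -217.8, 42.1]
tool_rot: [-3.121, -0.302, -0.005]
ft_force: [-0.4, -0.4, -0.6]
grip_width: 0.6
t 3.0667 rail [-171.6   -0.3   42.1] F rail [-0.3  0.4 -0.6] w 0.6 q [-0.45  0.52  1.51  0.01  1.11 -0.64]
turn [-0.006 -0.004 -0.   ]
shift [-0.4 -6.5 17.1]
```

```bash
python3 -m inch '[{"claw":0,"delta_pos":[0,0,8],"delta_rot":[0,0,0]},{"claw":0,"delta_pos":[0,0,8],"delta_rot":[0,0,0]},{"claw":0,"delta_pos":[0,0,0],"delta_rot":[0,0,0]},{"claw":0,"delta_pos":[0,-3,0],"delta_rot":[0,0,0]},{"claw":0,"delta_pos":[0,-3,0],"delta_rot":[0,0,0]},{"claw":0,"delta_pos":[0,-3,0],"delta_rot":[0,0,0]},{"claw":0,"delta_pos":[0,-3,0],"delta_rot":[0,0,0]},{"claw":0,"delta_pos":[0,-3,0],"delta_rot":[0,0,0]},{"claw":0,"delta_pos":[0,-3,0],"delta_rot":[0,0,0]}]'; python3 -c "
from h import *
where(20,0,27)"
```

```text
clock: 3.82
tcp_pos: [639.2, -197.3, 32.0]
tool_rot: [-3.125, -0.307, -0.017]
ft_force: [1.4, -2.3, 0.4]
grip_width: 0.3
t 3.8167 rail [-151.4   -3.9   32. ] F rail [-2.5 -0.9  0.4] w 0.3 q [-0.42  0.51  1.55  0.01  1.07 -0.62]
turn [-0.    -0.011  0.002]
shift [  -3.5 -171.5    5. ]
```

```bash
python3 -m inch '[{"claw":0,"delta_pos":[-1,-4,0.5],"delta_rot":[0,0,0]},{"claw":0,"delta_pos":[-1,-4,0.5],"delta_rot":[0,0,0]},{"claw":0,"delta_pos":[-1,-5,0.5],"delta_rot":[0,0,0]},{"claw":0,"delta_pos":[-0.5,-5,0.5],"delta_rot":[0,0,0]},{"claw":0,"delta_pos":[-0.5,-5,0.5],"delta_rot":[0,0,0]},{"claw":0,"delta_pos":[-0.5,-5,0.5],"delta_rot":[0,0,0]},{"claw":0,"delta_pos":[-0.5,-5,0.5],"delta_rot":[0,0,0]},{"claw":0,"delta_pos":[-0.5,-5,0],"delta_rot":[0,0,0]},{"claw":0,"delta_pos":[-0.5,-5,0],"delta_rot":[0,0,0]},{"claw":0,"delta_pos":[-0.5,-5,0],"delta_rot":[0,0,0]}]'; python3 -c "
from h import *
where(0,0,28)"
```

```text
clock: 4.65
tcp_pos: [626.5, -150.1, 31.6]
tool_rot: [3.121, 0.305, 0.033]
ft_force: [1.9, -3.2, 0.0]
grip_width: 0.3
t 4.65 rail [-102.7   -0.5   31.6] F rail [-3.5 -1.2  0. ] w 0.3 q [-0.36  0.45  1.63  0.    1.04 -0.56]
turn [ 0.008 -0.02   0.001]
shift [  -0.4 -102.7    2.8]
```

```bash
python3 -m inch '[{"claw":0,"delta_pos":[-0.2,-5,0.2],"delta_rot":[0.001,-0.002,0]},{"claw":0,"delta_pos":[-0.2,-5,0.2],"delta_rot":[0.001,-0.002,0]},{"claw":0,"delta_pos":[-0.2,-5,0.2],"delta_rot":[0.001,-0.002,0]},{"claw":0,"delta_pos":[-0.2,-5,0.2],"delta_rot":[0.001,-0.002,0]},{"claw":0,"delta_pos":[-0.2,-5,0.2],"delta_rot":[0.001,-0.002,0]},{"claw":0,"delta_pos":[-0.2,-5,0.2],"delta_rot":[0.001,-0.002,0]},{"claw":0,"delta_pos":[-0.2,-5,0.2],"delta_rot":[0.001,-0.002,0]},{"claw":0,"delta_pos":[-0.2,-5,0.2],"delta_rot":[0,-0.002,0]},{"claw":0,"delta_pos":[-0.2,-5,0.2],"delta_rot":[0,-0.002,0]},{"claw":0,"delta_pos":[-0.2,-5,0.2],"delta_rot":[0,-0.002,0]},{"claw":0,"delta_pos":[-0.2,-5,0.2],"delta_rot":[0,0,0]},{"claw":0,"delta_pos":[-0.2,-5,0.2],"delta_rot":[0,0,0]},{"claw":0,"delta_pos":[-0.2,-5,0.2],"delta_rot":[0,0,0]},{"claw":0,"delta_pos":[-0.2,-5,0.2],"delta_rot":[0,0,0]},{"claw":0,"delta_pos":[-0.2,-5,0.2],"delta_rot":[0,0,0]}]'; python3 -c "
from h import *
where(0,0,28)"
```

```text
clock: 5.9
tcp_pos: [609.6, -71.1, 30.5]
tool_rot: [3.122, 0.305, 0.004]
ft_force: [2.5, -4.0, 1.3]
grip_width: 0.3
t 5.9 rail [-21.9   1.   30.5] F rail [-4.4 -1.7  1.3] w 0.3 q [-0.24  0.41  1.7  -0.    1.03 -0.44]
turn [ 0.004 -0.002  0.001]
shift [  1.  -21.9   2.4]
```

```bash
python3 -m inch '[{"claw":0,"delta_pos":[0.1,-3,0.2],"delta_rot":[0,0,0]},{"claw":0,"delta_pos":[0.1,-3,0.2],"delta_rot":[0,0,0]},{"claw":0,"delta_pos":[0.1,-3,0.2],"delta_rot":[0,0,0]},{"claw":0,"delta_pos":[0.1,-3,0.2],"delta_rot":[0,0,0]},{"claw":0,"delta_pos":[0,-2,0.2],"delta_rot":[0,0,0]},{"claw":0,"delta_pos":[0,-2,0.2],"delta_rot":[0,0,0]}]'; python3 -c "
from h import *
where(0,0,28)"; python3 -m inch '[{"claw":0,"delta_pos":[0,-2,0],"delta_rot":[0,0,0]},{"claw":0,"delta_pos":[0,-2,0],"delta_rot":[0,0,0]}]';  python3 -c "
from h import *
where(0,0,28)"
```

```text
clock: 6.4
tcp_pos: [605.7, -53.3, 29.4]
tool_rot: [3.122, 0.306, 0.002]
ft_force: [1.0, -4.0, 2.5]
grip_width: 0.6
t 6.4 rail [-3.6  1.4 29.4] F rail [-4.1 -0.2  2.5] w 0.6 q [-0.22  0.4   1.71 -0.    1.03 -0.41]
turn [ 0.005 -0.001  0.002]
shift [ 1.4 -3.6  1.4]
clock: 6.57
tcp_pos: [605.2, -50.9, 29.4]
tool_rot: [3.119, 0.307, 0.003]
ft_force: [3.1, -17.3, 0.2]
grip_width: 0.6
t 6.5667 rail [-1.2  1.4 29.4] F rail [-17.6   0.3   0.2] w 0.6 q [-0.21  0.4   1.72 -0.01  1.03 -0.4 ]
turn [ 0.008 -0.001  0.003]
shift [ 1.4 -1.2  1.4]
```

The force jumped from 4 to 17.6 N at the expected position, so the row is home. I'll back off, lift and look.

```bash
python3 -m inch '[{"claw":0,"delta_pos":[0,-1,0],"delta_rot":[0,0,0]},{"claw":0,"delta_pos":[0,0,0],"delta_rot":[0,0,0]},{"claw":0,"delta_pos":[0,3,0],"delta_rot":[0,0,0]},{"claw":0,"delta_pos":[0,6,0],"delta_rot":[0,0,0]},{"claw":0,"delta_pos":[0,8,0],"delta_rot":[0,0,0]},{"claw":0,"delta_pos":[0,8,0],"delta_rot":[0,0,0]},{"claw":0,"delta_pos":[0,0,-20],"delta_rot":[0,0,0]},{"claw":0,"delta_pos":[0,0,-35],"delta_rot":[0,0,0]},{"claw":0,"delta_pos":[0,0,-35],"delta_rot":[0,0,0]},{"claw":0,"delta_pos":[0,30,-25],"delta_rot":[0,0,0]},{"claw":0,"delta_pos":[0,40,0],"delta_rot":[0,0,0]},{"claw":0,"delta_pos":[0,40,0],"delta_rot":[0,0,0]},{"claw":0,"delta_pos":[0,0,0],"delta_rot":[0,0,0]}]'
python3 - <<'E'
from h import *
where(-2,155,150)
a=manip.grab_frame("top")
cv2.imwrite("pics/t3.png",cv2.resize(a[150:300,230:496,::-1],None,fx=3,fy=3,interpolation=cv2.INTER_CUBIC))
E
```

```text
clock: 7.65
tcp_pos: [624.9, -186.1, 141.2]
tool_rot: [-3.124, -0.314, 0.029]
ft_force: [0.4, -0.1, -0.3]
grip_width: 0.5
t 7.65 rail [-137.6    8.   141.2] F rail [-0.2 -0.4 -0.3] w 0.5 q [-0.41  0.37  1.52 -0.01  1.27 -0.6 ]
turn [-0.003  0.018  0.007]
shift [-146.2 -136.7   -5.7]
```

View pics/t3.png

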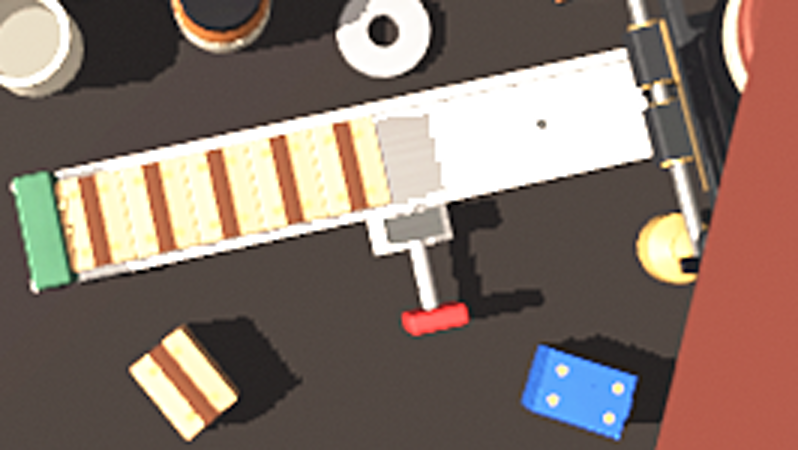

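The row is closed up against the stop (crop 60–75, 180–270) with its last face at (385,165), just past the bolt. The spare and weight have not moved. Next I go to the robot's side of the red plate.

```bash
python3 -m inch '[{"claw":0,"delta_pos":[-29,-28,0],"delta_rot":[0,0.004,0.001]},{"claw":0,"delta_pos":[-29,-28,0],"delta_rot":[0,0.004,0.001]},{"claw":0,"delta_pos":[-29,-28,0],"delta_rot":[0,0.004,0.001]},{"claw":0,"delta_pos":[-29,-28,0],"delta_rot":[0,0.004,0.001]},{"claw":0,"delta_pos":[-25,-22,0],"delta_rot":[0,0,0]},{"claw":0,"delta_pos":[0,0,0],"delta_rot":[0,0,0]}]'; python3 -c "
from h import *
where(0,155,36)"
```

```text
clock: 8.2
tcp_pos: [447.8, -74.6, 131.2]
tool_rot: [-3.108, -0.296, 0.033]
ft_force: [0.6, -0.4, 0.1]
grip_width: 0.3
t 8.2 rail [  5.8 160.4 131.2] F rail [-0.5 -0.5  0.1] w 0.3 q [-0.35 -0.08  2.04  0.01  1.21 -0.54]
turn [-0.021  0.019 -0.004]
shift [ 7.3  7.8 94.9]
```

```bash
python3 -m inch '[{"claw":0,"delta_pos":[2,2,30],"delta_rot":[-0.008,0.008,0]},{"claw":0,"delta_pos":[2,2,30],"delta_rot":[-0.008,0.008,0]},{"claw":0,"delta_pos":[0,0,20],"delta_rot":[0,0,0]},{"claw":0,"delta_pos":[0,0,8],"delta_rot":[0,0,0]},{"claw":0,"delta_pos":[0,0,0],"delta_rot":[0,0,0]}]'; python3 -c "
from h import *
where(0,123,36)"
```

```text
clock: 8.62
tcp_pos: [449.0, -73.0, 40.4]
tool_rot: [-3.121, -0.302, 0.003]
ft_force: [-0.7, 0.1, 0.4]
grip_width: 1.0
t 8.6167 rail [  7.1 158.9  40.4] F rail [0.2 0.6 0.4] w 1.0 q [-0.34  0.05  2.1   0.01  0.99 -0.53]
turn [-0.006  0.001 -0.   ]
shift [35.9  7.2  4.4]
```

```bash
python3 -m inch '[{"claw":0,"delta_pos":[6,2.5,1],"delta_rot":[0,0,0]},{"claw":0,"delta_pos":[6,2.5,1],"delta_rot":[0,0,0]},{"claw":0,"delta_pos":[6,2,1],"delta_rot":[0,0,0]},{"claw":0,"delta_pos":[4,0.5,0],"delta_rot":[0,0,0]},{"claw":0,"delta_pos":[4,0,0],"delta_rot":[0,0,0]},{"claw":0,"delta_pos":[4,0,0],"delta_rot":[0,0,0]},{"claw":0,"delta_pos":[4,0,0],"delta_rot":[0,0,0]}]'; python3 -c "
from h import *
where(0,84,36)"
```

```text
clock: 9.2
tcp_pos: [491.2, -75.2, 41.5]
tool_rot: [-3.123, -0.301, -0.005]
ft_force: [-1.7, -1.1, -1.8]
grip_width: 0.6
t 9.2 rail [ -3.2 118.   41.5] F rail [-0.7  1.8 -1.8] w 0.6 q [-0.31  0.14  2.    0.01  0.99 -0.51]
turn [-0.004 -0.004 -0.001]
shift [33.9 -3.2  5.6]
```

```bash
python3 -m inch '[{"claw":0,"delta_pos":[4,-0.5,0.5],"delta_rot":[0,0,0]},{"claw":0,"delta_pos":[4,-0.5,0.5],"delta_rot":[0,0,0]},{"claw":0,"delta_pos":[4,-0.5,0.5],"delta_rot":[0,0,0]},{"claw":0,"delta_pos":[4,-0.5,0.5],"delta_rot":[0,0,0]},{"claw":0,"delta_pos":[4,-0.5,0.5],"delta_rot":[0,0,0]},{"claw":0,"delta_pos":[3,0,0.5],"delta_rot":[0,0,0]},{"claw":0,"delta_pos":[3,0,0],"delta_rot":[0,0,0]}]'; python3 -c "
from h import *
where(0,80,38)"; python3 -m inch '[{"claw":0,"delta_pos":[3,0,0],"delta_rot":[0,0,0]},{"claw":0,"delta_pos":[2,0,0],"delta_rot":[0,0,0]}]'; python3 -c "
from h import *
where(0,80,38)"
```

```text
clock: 9.78
tcp_pos: [518.3, -67.6, 38.8]
tool_rot: [-3.124, -0.303, -0.002]
ft_force: [-2.3, -2.4, 2.2]
grip_width: 0.3
t 9.7833 rail [-0.8 89.9 38.8] F rail [-1.9  2.7  2.2] w 0.3 q [-0.28  0.21  1.94  0.    1.   -0.48]
turn [-0.003 -0.002 -0.   ]
shift [ 9.9 -0.8  0.9]
clock: 9.95
tcp_pos: [523.9, -66.5, 38.8]
tool_rot: [-3.124, -0.303, -0.002]
ft_force: [-1.4, -1.5, 1.3]
grip_width: 0.3
t 9.95 rail [-0.9 84.2 38.8] F rail [-1.2  1.6  1.3] w 0.3 q [-0.28  0.22  1.92  0.    1.   -0.47]
turn [-0.003 -0.002 -0.   ]
shift [ 4.2 -0.9  0.8]
```

```bash
for i in 1 2; do python3 -m inch '[{"claw":0,"delta_pos":[2,0,0],"delta_rot":[0,0,0]},{"claw":0,"delta_pos":[2,0,0],"delta_rot":[0,0,0]}]' >/dev/null; python3 -c "
from h import *
where(0,80,38)"; done
```

```text
t 10.1167 rail [-0.8 83.3 38.7] F rail [-1.6 14.8 14.1] w 0.7 q [-0.27  0.23  1.91 -0.    1.01 -0.47]
turn [-0.004  0.007  0.001]
shift [ 3.3 -0.8  0.6]
t 10.2833 rail [-0.9 83.4 38.8] F rail [-1.6 11.8 10.2] w 0.6 q [-0.27  0.23  1.9  -0.    1.02 -0.47]
turn [-0.005  0.018  0.002]
shift [ 3.5 -0.8  0.7]
```

The bolt stalled hard at y = 83.4, about 40 mm after contact. I'll back off and check.

```bash
python3 -m inch '[{"claw":0,"delta_pos":[-3,0,0],"delta_rot":[0,-0.01,0]},{"claw":0,"delta_pos":[-10,0,0],"delta_rot":[0,0,0]},{"claw":0,"delta_pos":[-20,0,0],"delta_rot":[0,0,0]},{"claw":0,"delta_pos":[-20,0,0],"delta_rot":[0,0,0]},{"claw":0,"delta_pos":[-15,0,-30],"delta_rot":[0,0,0]},{"claw":0,"delta_pos":[-10,0,-35],"delta_rot":[0,0,0]},{"claw":0,"delta_pos":[0,20,-35],"delta_rot":[0,0,0]},{"claw":0,"delta_pos":[-20,40,-20],"delta_rot":[0,0,0]},{"claw":0,"delta_pos":[-20,40,0],"delta_rot":[0,0,0]},{"claw":0,"delta_pos":[0,40,0],"delta_rot":[0,0,0]},{"claw":0,"delta_pos":[0,40,0],"delta_rot":[0,0,0]},{"claw":0,"delta_pos":[0,0,0],"delta_rot":[0,0,0]}]'
python3 - <<'E'
from h import *
where()
a=manip.grab_frame("top")
cv2.imwrite("pics/t4.png",cv2.resize(a[150:300,230:496,::-1],None,fx=3,fy=3,interpolation=cv2.INTER_CUBIC))
b=manip.grab_frame("side")
cv2.imwrite("pics/s4.png",cv2.resize(b[160:330,250:450,::-1],None,fx=3,fy=3,interpolation=cv2.INTER_CUBIC))
E
```

```text
clock: 11.28
tcp_pos: [442.8, -263.2, 161.4]
tool_rot: [-3.125, -0.318, 0.033]
ft_force: [-0.8, 0.4, 0.6]
grip_width: 0.5
t 11.2833 rail [-178.4  201.6  161.4] F rail [0.6 0.7 0.6] w 0.5 q [-0.68  0.03  1.87 -0.02  1.26 -0.88]
turn [-0.002  0.021  0.01 ]
```

View pics/t4.png

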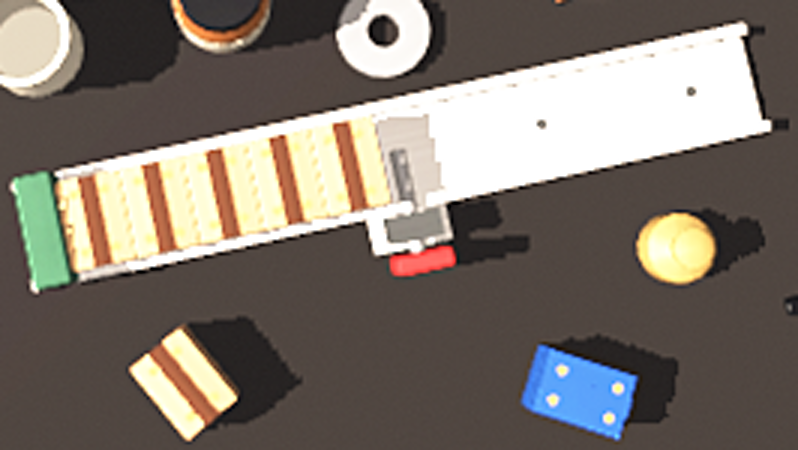

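View pics/s4.png

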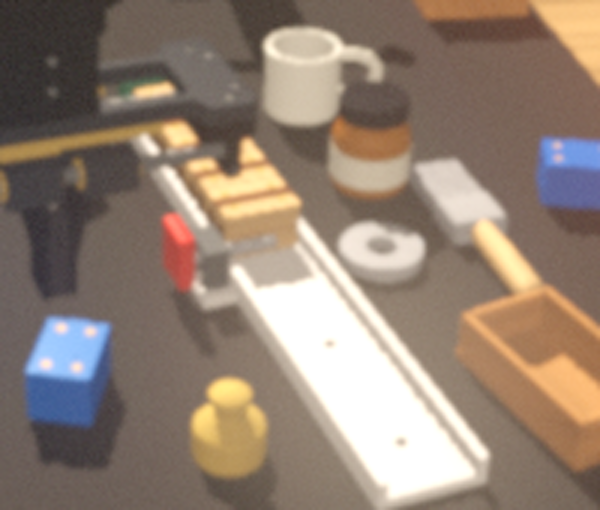

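The bolt pin now crosses behind the last mould (400,178) and the plate sits close to the guide (422,262). The row is still closed, and the spare, weight and other objects have not moved. I'll measure the plate's travel precisely from its red centroid.

Run:
```python
from h import *
r=[]
for f in("crop1","t4"):
    i=cv2.imread(f"pics/{f}.png").astype(int)
    m=(i[:,:,2]>110)&(i[:,:,1]<80)&(i[:,:,0]<80); m[:200]=0;m[:,:380]=0;m[:,490:]=0
    v,u=np.nonzero(m);p=px2w("top",(230+(u.mean()+.5)/3-.5,150+(v.mean()+.5)/3-.5),50)[:2]
    r.append(p);print(m.sum(),X@(p-o),Y@(p-o),"face edge y",Y@(px2w("top",(230+(u.mean()+.5)/3-.5,150+(np.percentile(v,99)+.5)/3-.5),52)[:2]-o))
print("travel",Y@(r[0]-r[1]))
```

```text
627 2.2315244074920586 101.689781665722 face edge y 111.4402236470761
551 1.7307051310725534 66.86070639127502 face edge y 75.36362536725213
travel 34.829075274446986
```

The measured travel is 35–36 mm, against a threshold of 35, so it may not be fully shot. I'll push again, lower (nearer the bolt axis) and firmer.

```bash
python3 -m inch '[{"claw":0,"delta_pos":[8,-38,2],"delta_rot":[0,0.005,0.002]},{"claw":0,"delta_pos":[8,-38,2],"delta_rot":[0,0.005,0.002]},{"claw":0,"delta_pos":[8,-38,2],"delta_rot":[0,0.005,0.002]},{"claw":0,"delta_pos":[8,-38,2],"delta_rot":[0,0.005,0.002]},{"claw":0,"delta_pos":[8,-20,20],"delta_rot":[0,0,0]},{"claw":0,"delta_pos":[8,0,25],"delta_rot":[0,0,0]},{"claw":0,"delta_pos":[8,0,25],"delta_rot":[0,0,0]},{"claw":0,"delta_pos":[0,0,0],"delta_rot":[0,0,0]}]'; python3 -c "
from h import *
where(0,110,32)"
```

```text
clock: 12.05
tcp_pos: [457.3, -59.1, 79.0]
tool_rot: [-3.113, -0.313, -0.002]
ft_force: [-1.1, 0.1, -0.6]
grip_width: 0.8
t 12.05 rail [ 19.1 148.2  79. ] F rail [ 0.3  1.1 -0.6] w 0.8 q [-0.31 -0.    2.07  0.01  1.07 -0.52]
turn [-0.013 -0.003  0.007]
shift [37.9 20.  46.9]
```

```bash
python3 -m inch '[{"claw":0,"delta_pos":[0,8,20],"delta_rot":[-0.004,0,0.003]},{"claw":0,"delta_pos":[0,8,20],"delta_rot":[-0.004,0,0.003]},{"claw":0,"delta_pos":[8,3,5],"delta_rot":[0,0,0]},{"claw":0,"delta_pos":[10,0,0],"delta_rot":[0,0,0]},{"claw":0,"delta_pos":[10,0,0],"delta_rot":[0,0,0]},{"claw":0,"delta_pos":[8,0,0],"delta_rot":[0,0,0]},{"claw":0,"delta_pos":[5,0,0],"delta_rot":[0,0,0]},{"claw":0,"delta_pos":[0,0,0],"delta_rot":[0,0,0]}]'; python3 -c "
from h import *
where(0,80,30)"
```

```text
clock: 12.72
tcp_pos: [501.6, -61.4, 36.6]
tool_rot: [-3.118, -0.318, -0.004]
ft_force: [0.0, 0.5, 0.5]
grip_width: 0.6
t 12.7167 rail [  8.4 105.   36.6] F rail [ 0.5 -0.1  0.5] w 0.6 q [-0.28  0.17  1.98  0.01  0.99 -0.49]
turn [-0.007 -0.003  0.01 ]
shift [24.9  8.7  6.6]
```

```bash
python3 -m inch '[{"claw":0,"delta_pos":[5,3,2.5],"delta_rot":[0,0,0.005]},{"claw":0,"delta_pos":[5,3,2.5],"delta_rot":[0,0,0.005]},{"claw":0,"delta_pos":[4,2,2],"delta_rot":[0,0,0]},{"claw":0,"delta_pos":[4,0,0],"delta_rot":[0,0,0]},{"claw":0,"delta_pos":[3,0,0],"delta_rot":[0,0,0]}]'; python3 -c "
from h import *
where(0,80,30)";python3 -m inch '[{"claw":0,"delta_pos":[4,0,0],"delta_rot":[0,0,0]},{"claw":0,"delta_pos":[4,0,0],"delta_rot":[0,0,0]}]'; python3 -c "
from h import *
where(0,80,30)"
python3 -m inch '[{"claw":0,"delta_pos":[5,0,0],"delta_rot":[0,0,0]},{"claw":0,"delta_pos":[5,0,0],"delta_rot":[0,0,0]}]'; python3 -c "
from h import *
where(0,80,30)"
```

```text
clock: 13.13
tcp_pos: [523.2, -65.9, 30.2]
tool_rot: [-3.12, -0.303, 0.006]
ft_force: [-22.1, -4.4, 19.5]
grip_width: 0.4
t 13.1333 rail [-0.2 84.7 30.2] F rail [-0.1 22.5 19.5] w 0.4 q [-0.28  0.24  1.92  0.01  0.99 -0.48]
turn [-0.007  0.003  0.   ]
shift [ 4.7 -0.2  0.1]
clock: 13.3
tcp_pos: [522.8, -66.0, 30.1]
tool_rot: [-3.119, -0.305, 0.041]
ft_force: [-21.8, -3.9, 23.8]
grip_width: 0.4
t 13.3 rail [-0.2 85.2 30.1] F rail [ 0.4 22.1 23.8] w 0.4 q [-0.27  0.25  1.9  -0.    1.01 -0.47]
turn [-0.01   0.025  0.002]
shift [ 5.2 -0.1  0. ]
clock: 13.47
tcp_pos: [522.4, -66.0, 30.4]
tool_rot: [-3.117, -0.307, 0.082]
ft_force: [-24.9, -4.4, 24.8]
grip_width: 0.2
t 13.4667 rail [-0.1 85.6 30.4] F rail [ 0.5 25.3 24.8] w 0.2 q [-0.27  0.27  1.88 -0.01  1.04 -0.46]
turn [-0.014  0.051  0.003]
shift [ 5.6 -0.   0.1]
```

The plate does not move any further, even under 25 N. I'll back off and compare before and after at higher zoom.

```bash
python3 -m inch '[{"claw":0,"delta_pos":[-3,0,0],"delta_rot":[0,0.02,0]},{"claw":0,"delta_pos":[-10,0,0],"delta_rot":[0,0.02,0]},{"claw":0,"delta_pos":[-20,0,0],"delta_rot":[0,0,0]},{"claw":0,"delta_pos":[-20,0,0],"delta_rot":[0,0,0]},{"claw":0,"delta_pos":[-15,0,-30],"delta_rot":[0,0,0]},{"claw":0,"delta_pos":[-10,0,-35],"delta_rot":[0,0,0]},{"claw":0,"delta_pos":[0,20,-35],"delta_rot":[0,0,0]},{"claw":0,"delta_pos":[-20,40,-20],"delta_rot":[0,0,0]},{"claw":0,"delta_pos":[-20,40,0],"delta_rot":[0,0,0]},{"claw":0,"delta_pos":[0,40,0],"delta_rot":[0,0,0]},{"claw":0,"delta_pos":[0,40,0],"delta_rot":[0,0,0]},{"claw":0,"delta_pos":[0,0,0],"delta_rot":[0,0,0]}]' | head -1
python3 - <<'E'
from h import *
a=manip.grab_frame("top")[:,:,::-1]; cv2.imwrite("pics/top5.png",a)
b=cv2.imread("pics/top0.png")
s=[cv2.resize(i[210:270,350:400],None,fx=8,fy=8,interpolation=cv2.INTER_NEAREST) for i in(b,a)]
cv2.imwrite("pics/cmp.png",np.hstack(s))
# model: plate rectangle in rail coordinates -> pixels for travel 0/35/40
c=manip.calibration("top");P=np.linalg.inv(c["pose"])
def proj(x,y,z):
    q=np.r_[o+x*X+y*Y,z]; return cv2.projectPoints(q[None],cv2.Rodrigues(P[:3,:3])[0],P[:3,3],c["intrinsics"],c["distortion"])[0].ravel()
y0=110
for t in(0,35,36,40):
    print(t,[np.round((proj(2,y0-t-d,z)-[350,210]+.5)*8-[0 if t==0 else -400,0]).tolist() for d,z in((0,52),(12,52),(12,12))])
for t in(0,35,36,40): print("pin tip z31", t, "see guide")
E
```

```text
clock: 14.47
0 [[209.0, 406.0], [197.0, 354.0], [174.0, 344.0]]
35 [[574.0, 254.0], [562.0, 202.0], [542.0, 200.0]]
36 [[573.0, 250.0], [561.0, 198.0], [541.0, 196.0]]
40 [[569.0, 232.0], [557.0, 181.0], [537.0, 179.0]]
pin tip z31 0 see guide
pin tip z31 35 see guide
pin tip z31 36 see guide
pin tip z31 40 see guide
```

View pics/cmp.png

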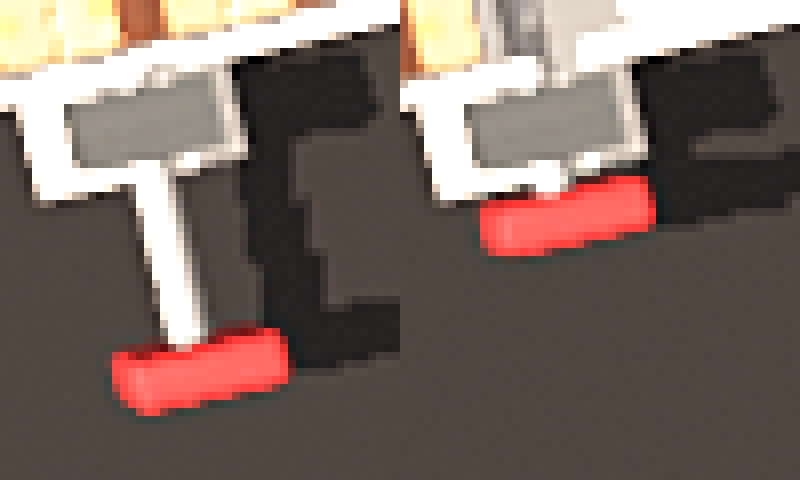

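By image the travel is 36±1 mm: the plate's near edge went from (210,400) to (570,243). By finger geometry it is about 40 mm. As a tie-breaker I'll measure the pin tip. When drawn back it had to be clear of the channel wall at y = 29.

Run:
```python
from h import *
a=cv2.imread("pics/top5.png")
cv2.imwrite("pics/pin.png",cv2.resize(a[180:230,345:385],None,fx=12,fy=12,interpolation=cv2.INTER_NEAREST))
```

```text
(no output)
```

View pics/pin.png

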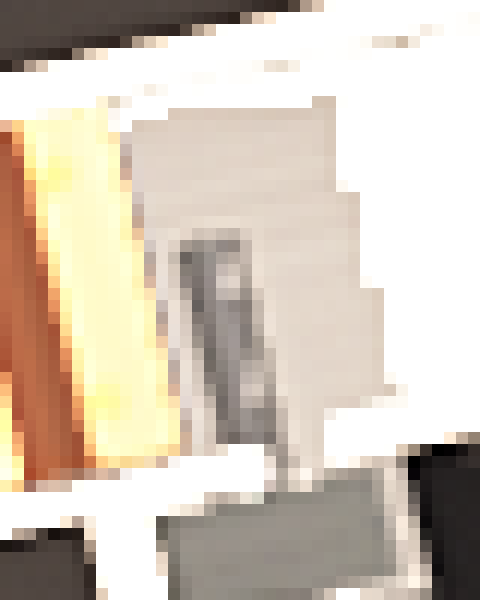

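Run:
```python
from h import *
w=lambda a,b,z:px2w("top",(345+a/12-.5,180+b/12-.5),z)[:2]
for n,a,b,z in(("tip top",215,236,31),("pinL",182,260,31),("pinR",245,250,31),("near wall inner",240,447,20),("far wall inner top",230,107,20),("far wall outer",200,35,20),("mould rear far",122,110,44),("mould rear near",182,450,44)):
    q=w(a,b,z)-o;print(n,X@q,Y@q)
```

```text
tip top -1.8373768207180006 -4.127494005560664
pinL 4.055138059823561 -1.5609187959762227
pinR -5.944039460594881 -0.9754483403815571
near wall inner 0.4144094272337263 28.870499586514466
far wall inner top -10.08546348356565 -24.220826002278603
far wall outer -7.978399122391497 -36.489267046923864
mould rear far 9.430590319750017 -25.601184944956913
mould rear near 12.015136796647688 27.527938835539064
```

Run:
```python
from h import *
def edge(f,cols,r0,r1):
    i=cv2.imread(f).astype(float);d=i[:,:,2]-i[:,:,1];out=[]
    for c in cols:
        v=d[r0:r1,c];h=v.max()/2;k=np.nonzero(v>h)[0]
        e=[]
        for a,b in((k[0],k[0]-1),(k[-1],k[-1]+1)): e.append(r0+a+(b-a)*(v[a]-h)/(v[a]-v[b]))
        q=[px2w("top",(c,e[0]),52)[:2]-o,px2w("top",(c,e[1]),52)[:2]-o]
        out.append([X@q[1],Y@q[1],Y@q[0]])
    return np.array(out)
A=edge("pics/top0.png",range(370,384),240,268);B=edge("pics/top5.png",range(363,379),225,248)
np.set_printoptions(precision=1,suppress=True)
print(A.T);print(B.T);print(A.mean(0)-B.mean(0),np.median(A,0)-np.median(B,0))
```

```text
[[ 12.2  10.3   8.4   6.7   4.9   2.8   1.   -0.8  -2.6  -4.6  -6.5  -8.3
  -10.  -11.9]
 [109.  108.8 109.  109.3 109.5 108.6 108.9 109.2 109.5 109.  108.9 109.1
  109.5 109.6]
 [ 95.3  95.9  96.5  96.5  95.8  96.1  95.9  94.9  95.   95.4  95.6  95.6
   95.6  95.9]]
[[ 16.8  15.   13.2  11.4   9.7   7.7   5.8   4.    2.2   0.4  -1.7  -3.6
   -5.3  -7.1  -9.1 -11. ]
 [ 72.2  72.5  73.   73.3  73.6  73.4  73.   73.2  73.5  73.7  73.   73.
   73.3  73.7  73.1  72.9]
 [ 59.7  60.1  60.3  60.3  60.3  61.   61.   60.7  60.6  59.7  60.   60.3
   60.   59.6  60.   60.4]]
[-2.9 36.  35.4] [-3.  35.9 35.4]
```

```bash
python3 -c "
from h import *
where();print(manip.sign_off())"
```

```text
t 14.5167 rail [-179.6  205.8  151.5] F rail [-0.4 -0.4  0.2] w 0.8 q [-0.69  0.04  1.88 -0.01  1.25 -0.89]
turn [-0.015  0.019  0.005]
the job is handed in; nothing more can be done
None
```

The row is against the end stop and the bolt is shot behind it. My best measurement of the bolt is only about 1 mm over the required 35 mm. I handed the job in at 14.5 s; no verdict is reported.

**What I did:** With the gripper closed, I pushed the five moulds along the rail as one train. The force rose from about 4 N to 17.6 N at the position where they should meet the stop. I then pushed the red plate until the bolt stopped, and pushed it again more firmly; it did not move at 25 N. After that I moved the arm clear.

**Last checks:**
- **Row:** the pictures show it closed up and flat. The last mould's rear face is at about x = 9–12 mm on the rail, where 10 mm is expected.
- **Bystanders:** the spare, weight, jar, ring and cup show no visible movement in the pictures. The brush and tray were only partly in view, and I didn't measure any of them.
- **Arm:** it was touching nothing when I handed in.

**Disagreement on bolt travel:** the sub-pixel measurement from the pictures gives about 36 mm. The finger position at the stop suggests about 40 mm, and a rougher centroid measurement gave 34.8 mm. The plate is within 1–2 mm of the guide and would not go further, so I took the bolt as fully shot.

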